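# Stand each screw-cap bottle in the holder cup of its size

### The job

Four upright screw-cap bottles of four sizes, from a half-litre bottle down to a small vial, stand about on the open bench among four empty grey holder cups of four widths. Stand each of these bottles in the cup of its own size (the reagent bottle back against the wall and those on the shelf stay put): the largest in the widest cup, the second largest in the second widest, and so on down to the vial in the narrowest. Keep the bottles upright all the time, set them down rather than drop them, and leave all four standing flat on the floors of their cups, let go.

Things in the scene. Friction and masses are not known exactly. Their poses are not given: they have to be found in the camera images.
- bottle_large: The largest of four loose upright screw-cap bottles on the open bench: pale translucent 500 ml lab bottle with blue cap, body 86 mm across, 177 mm tall, about 0.4 kg. Cap 56 mm across, from 142 to 177 mm above the underside: grip it from above with the pads centred about 168 mm up. Origin: centre of its underside; z up through the cap.
- bottle_medium: The second largest of the four: white bottle with blue cap, body 70 mm across, 143 mm tall, about 0.25 kg. Cap 48 mm across, from 113 to 143 mm up: grip it about 133 mm up. Origin: centre of its underside; z up through the cap.
- bottle_small: The third of the four: pale translucent 100 ml bottle with wide blue cap, body 56 mm across, 110 mm tall, about 0.15 kg. Cap 46 mm across, from 74 to 110 mm up: grip it about 98 mm up. Origin: centre of its underside; z up through the cap.
- vial: The smallest of the four: white vial with blue cap, 34 mm across, 70 mm tall, about 0.05 kg. Cap 33 mm across, from 52 to 70 mm up: grip vial and cap together about 58 mm up. Origin: centre of its underside; z up through the cap.
- cup_large: Fixed open round holder cup of mid-grey plastic, the widest of the four: inside diameter 100 mm in the straight part, 110 mm at the flared lip, outside 118 mm over the lip, foot flange 120 mm, 24 mm tall, inner floor 5 mm above the bench. Origin: centre of its underside on the bench; z up.
- cup_medium: Fixed open round holder cup of mid-grey plastic, the second widest: inside diameter 84 mm in the straight part, 94 mm at the flared lip, outside 102 mm over the lip, foot flange 104 mm, 24 mm tall, inner floor 5 mm above the bench. Origin: centre of its underside on the bench; z up.
- cup_small: Fixed open round holder cup of mid-grey plastic, the third widest: inside diameter 70 mm in the straight part, 80 mm at the flared lip, outside 88 mm over the lip, foot flange 90 mm, 24 mm tall, inner floor 5 mm above the bench. Origin: centre of its underside on the bench; z up.
- cup_vial: Fixed open round holder cup of mid-grey plastic, the narrowest: inside diameter 48 mm in the straight part, 58 mm at the flared lip, outside 66 mm over the lip, foot flange 68 mm, 24 mm tall, inner floor 5 mm above the bench. Origin: centre of its underside on the bench; z up.

How it is judged:
At the end, for the whole second after the job is handed in: Each of the four bottles stands in the cup of its own size: its axis within 12 mm of the cup's, its underside no more than 11 mm above the bench (the cup's floor is at 5 mm), upright within 0.12 rad, at rest and not touched by the fingers (horizontal distance between bottle_large and cup_large below 0.012 m and z of bottle_large in the frame of cup_large below 0.011 m and angle between each of bottle_large, bottle_medium, bottle_small, vial's own z axis and vertical below 0.12 rad and linear speed of each of bottle_large, bottle_medium, bottle_small, vial below 0.02 m/s and contact force between each of bottle_large, bottle_medium, bottle_small, vial and the fingers below 0.1 N and horizontal distance between bottle_medium and cup_medium below 0.012 m and z of bottle_medium in the frame of cup_medium below 0.011 m and horizontal distance between bottle_small and cup_small below 0.012 m and z of bottle_small in the frame of cup_small below 0.011 m and horizontal distance between vial and cup_vial below 0.012 m and z of vial in the frame of cup_vial below 0.011 m).
It fails at once if a bottle is tipped by more than 0.6 rad (angle between any of bottle_large, bottle_medium, bottle_small, vial's own z axis and vertical above 0.6 rad).
It fails at once if a bottle is dropped: out of the fingers with its underside more than 70 mm above the bench ((height (world z) of bottle_large above 0.07 m and contact force between bottle_large and the fingers below 0.01 N) or (height (world z) of bottle_medium above 0.07 m and contact force between bottle_medium and the fingers below 0.01 N) or (height (world z) of bottle_small above 0.07 m and contact force between bottle_small and the fingers below 0.01 N) or (height (world z) of vial above 0.07 m and contact force between vial and the fingers below 0.01 N)).
It also fails if it takes over 109 s, if anything falls off the work surface, if the arm or the gripper's body presses on something with over 40 N, if the wrist force passes 120 N, or if a joint passes its speed limit or range.

### The arm

A 6-joint arm with a two-finger parallel gripper is mounted at the origin on a cart in front of the work surface, level with it; the furniture and walls round the work are solid. World frame = base frame: x ahead of the robot, y to its left, z up, the work surface at z = 0. Lengths are in m, angles in rad, forces in N, time in s.
With the tool pointing down it reaches from about 0.225 to 0.875 m from the base axis. Payload 3.4 kg.
Tool frame: the origin (TCP) lies between the finger pads; the fingertips stand 11 mm ahead of it and the grasp point (between the pads) lies 8 mm behind it; z points along the fingers, y is the line along which they close (so a half turn about z gives the same grasp; the last joint's range is limited). The gripper opens to 85 mm and grips with 20 to 120 N. Pads are 22 mm wide; open, the fingers measure 114 mm over their backs; the gripper's body (76 mm by 85 mm) begins 54 mm behind the grasp point. The pads swing forward as they close: fully open they stand 13 mm farther back than shut.
Start: joints at [1.194, 0.276, 1.505, -0, 1.361, -0.121], TCP at [0.146, 0.556, 0.242] pointing down, gripper open.
Joint ranges: [-2.89, 2.89], [-0.75, 2.08], [0.22, 2.7], [-1.18, 4.32], [0.11, 2.71], [-2.7, 2.7]. Speed limits (rad/s): [2.57, 2.57, 3.14, 3.14, 3.14, 3.14].

### API

Orientations are given as a unit quaternion [w, x, y, z].
In Python, from rig import sensors, eyes, manip gives the robot as it stands.
- The arm moves only by the tool drive_tool, never from a script. Its argument "deltas" is a list of rows, each an object with "linear": the shift along the world's x, y, z in mm, a list of three; "twist": the turn about the world's z in degrees; "claw": the opening, from 0 (shut) to 1 (fully open). In form: [{"linear": [tx, ty, tz], "twist": twist, "claw": claw}, ...]. A call has 1 to 12 rows; each row is the pose to reach, as a shift and turn from the pose commanded when the call began; what a row does not reach only later rows make up. A row lasts 1/12 s, in which the tool goes at most 41.7 mm and 7.16 degrees, less where a joint would pass 70% of its speed; a pose out of reach is approached as far as the arm can. A call with a gripper value outside its range is refused whole. The fingers move at their own pace and stop on an object; "squeeze" is the grip in N (left out, the last holds). Time passes only in rows, so rows that repeat a pose let the fingers close. It gives the time, the measured TCP pose, the force, the opening and the grip force at its end, in the units of the state.
- sensors.get_state(): the state, without advancing time (a new reading comes with each control period).
- eyes.get_image(name): name is "side" or "top" or "wrist"; returns the picture (400x640x3 uint8, red, green, blue); there is no depth.
- eyes.camera_model(name): a dict with "intrinsics" (3x3 intrinsics, pixels), "R" (3x3) and "t" (3): a world point X has camera coordinates R X + t. Camera axes: x right, y down, z forward; pixel columns grow to the right and rows downward; lengths in m; the calibration is good to about 2 mm. A picture is of the moment at which its call begins: read the wrist's pose just before it. camera_model takes no time and is no camera call; for the wrist camera it gives the pose at the moment of the call.
- manip.sign_off(): hands the job in; it is judged then, once.
The state is a dict: "clock": time; "qpos": joint angles; "qd": joint speeds; "effort": joint torques, N m; "position": TCP position; "ee_rot": TCP orientation; "contact_force": force on the tool from outside, world axes, zero at the start; "moment": the same for the moment, N m; "width": finger opening in m; "gripper_force": force on a finger pad.
Only numpy, scipy, OpenCV 4.12 (cv2) and the standard library are available. Lean on these libraries where they do the work, as an engineer would, in place of code of your own. Each camera call takes 0.05 s, during which the arm holds its last target. There are 200 camera calls.

## Working session

There is one attempt and no reset: what is moved stays moved. The work goes in short steps, Python scripts to look and compute and a tool call to move; the robot and the scene stay as the last step left them, time stands still between calls to the robot, and variables do not carry over. Pictures are saved under pics/ and viewed, at most 16 in all, crops included, and the job is handed in when it is done.

Besides the shell and the picture viewer there is one more tool, called by a JSON object that holds its "op" and its "data", one argument or row to a line. drive_tool: Moves the arm, as the interface text tells. Its arguments: {"type":"object","properties":{"deltas":{"type":"array","items":{"type":"object","properties":{"linear":{"type":"array","items":{"type":"number"}},"twist":{"type":"number"},"claw":{"type":"number"}}}},"squeeze":{"type":"number"}},"required":["deltas"]}

```bash
ls; mkdir -p pics; python3 - <<'E'
from rig import sensors, eyes
import cv2,numpy as np
s=sensors.get_state();print({k:np.round(v,3) for k,v in s.items()})
for n in("top","side"):
    im=eyes.get_image(n);cv2.imwrite(f"pics/{n}0.png",im[:,:,::-1])
    m=eyes.camera_model(n);print(n,m)
E
```

```text
pics
{'clock': np.float64(0.0), 'qpos': array([ 1.194,  0.277,  1.506, -0.   ,  1.361, -0.121]), 'qd': array([-0.   ,  0.001,  0.001, -0.001, -0.   , -0.   ]), 'effort': array([ 2.0000e-03, -4.1677e+01, -2.4581e+01, -0.0000e+00,  1.1000e-02,
       -0.0000e+00]), 'position': array([0.145, 0.556, 0.241]), 'ee_rot': array([-0.   ,  0.128,  0.992, -0.001]), 'contact_force': array([-0.206,  0.027, -0.397]), 'moment': array([-0.036,  0.025, -0.014]), 'gripper_force': np.float64(0.0), 'width': np.float64(0.085)}
top {'intrinsics': array([[429.45381752,   0.        , 320.2183888 ],
       [  0.        , 429.45381752, 203.4283937 ],
       [  0.        ,   0.        ,   1.        ]]), 'R': array([[ 0.10498493, -0.99447169,  0.00205412],
       [-0.97391006, -0.1032317 , -0.20209505],
       [ 0.20118986,  0.01921641, -0.97936376]]), 't': array([-0.0506433 ,  0.50008857,  1.21414183])}
side {'intrinsics': array([[380.62339385,   0.        , 324.58962243],
       [  0.        , 380.62339385, 200.54722085],
       [  0.        ,   0.        ,   1.        ]]), 'R': array([[ 0.95667622, -0.2902891 ,  0.02242433],
       [-0.15602241, -0.57616377, -0.80230438],
       [ 0.2458203 ,  0.76404682, -0.59649378]]), 't': array([-0.49908724,  0.07766255,  0.90928995])}
```

View pics/top0.png

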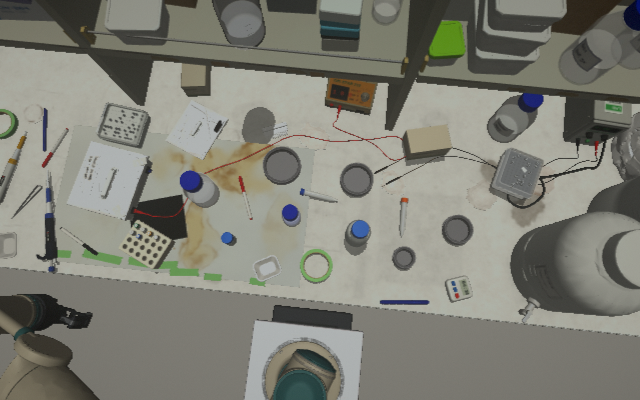

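View pics/side0.png

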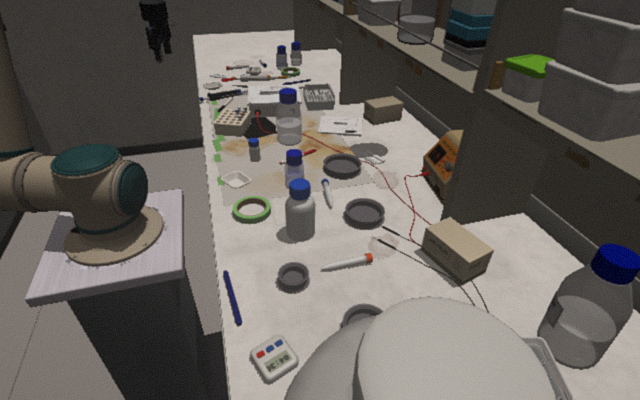

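```bash
cat > h.py <<'E'
import numpy as np,cv2
from rig import sensors,eyes
def ray(m,p):
    K,R,t=m["intrinsics"],np.array(m["R"]),np.array(m["t"])
    d=R.T@np.linalg.solve(K,[p[0],p[1],1.]);return -R.T@t,d
def plane(m,p,z):
    c,d=ray(m,p);return c+d*(z-c[2])/d[2]
def tri(m1,p1,m2,p2):
    c1,d1=ray(m1,p1);c2,d2=ray(m2,p2)
    s=np.linalg.lstsq(np.c_[d1,-d2],c2-c1,rcond=None)[0]
    a,b=c1+s[0]*d1,c2+s[1]*d2;return (a+b)/2,np.linalg.norm(a-b)
def blue(im,amin=25):
    h=cv2.cvtColor(im,cv2.COLOR_RGB2HSV);k=cv2.inRange(h,(100,120,50),(130,255,255))
    n,l,st,c=cv2.connectedComponentsWithStats(k)
    return [(st[i],c[i]) for i in range(1,n) if st[i,4]>=amin]
E
python3 - <<'E'
from h import *
mt,ms=eyes.camera_model("top"),eyes.camera_model("side")
np.set_printoptions(precision=4,suppress=True)
it=cv2.imread("pics/top0.png")[:,:,::-1].copy();i2=cv2.imread("pics/side0.png")[:,:,::-1].copy()
bt,bs=blue(it),blue(i2)
for n,b in(("top",bt),("side",bs)):
    for s,c in b: print(n,s,c)
for s,c in bt:
    for s2,c2 in bs:
        X,e=tri(mt,c,ms,c2)
        if e<.012 and X[2]>.01: print(c,c2,X,e)
g=cv2.cvtColor(it,cv2.COLOR_RGB2GRAY)
for (u,v,r) in((282,165,26),(356,180,24),(457,230,22),(403,258,17)):
    w=g[v-r:v+r,u-r:u+r];k=(w<125).astype(np.uint8)
    cs,_=cv2.findContours(k,cv2.RETR_EXTERNAL,cv2.CHAIN_APPROX_NONE)
    c=max(cs,key=cv2.contourArea);e=cv2.fitEllipse(c);p=np.array(e[0])+[u-r,v-r]
    P=plane(mt,p,.018);print(p,e[1],P,"dia",np.array(e[1])/429*np.linalg.norm(P-ray(mt,p)[0]))
cv2.imwrite("pics/topz.png",cv2.resize(it[140:280,170:490,::-1],None,fx=2.5,fy=2.5,interpolation=cv2.INTER_CUBIC))
E
```

```text
top [635   0   5  15  53] [637.566    5.9811]
top [522  93  21  15 247] [532.1215  99.5425]
top [ 43 110   3  40  58] [ 43.7586 129.6552]
top [180 171  20  19 310] [189.4581 179.9903]
top [ 46 188   4  13  30] [ 47.5667 194.4667]
top [282 204  16  16 184] [289.4457 211.7337]
top [352 220  17  18 230] [359.9261 228.6739]
top [221 232  12  11  97] [226.4433 237.268 ]
top [381 301  47   3 132] [404.8864 301.9318]
side [280  88  16  14 103] [288.2136  92.068 ]
side [249 137   9   7  47] [252.9574 140.1064]
side [287 150  15   8  96] [293.7708 153.1354]
side [289 178  21  13 202] [299.203  184.2129]
side [599 243  41  27 746] [620.0563 255.7386]
side [224 271  17  53 198] [232.2121 298.2424]
[532.1215  99.5425] [620.0563 255.7386] [ 0.8113 -0.5366  0.2216] 0.0031586368679581297
[189.4581 179.9903] [288.2136  92.068 ] [0.5054 0.3566 0.1702] 0.00044978558897531683
[289.4457 211.7337] [293.7708 153.1354] [0.4584 0.0845 0.1059] 0.00039952274449553925
[359.9261 228.6739] [293.7708 153.1354] [ 0.4154 -0.1075  0.2172] 0.001814953802525729
[359.9261 228.6739] [299.203  184.2129] [ 0.4257 -0.1134  0.1407] 0.001105610829069475
[226.4433 237.268 ] [252.9574 140.1064] [0.3717 0.258  0.0684] 0.0018480997813574004
[280.2357 163.4952] (37.82186508178711, 43.945491790771484) [0.6215 0.1387 0.018 ] dia [0.1178 0.1368]
[356.1464 179.9674] (32.46014404296875, 34.800506591796875) [ 0.5939 -0.0987  0.018 ] dia [0.0999 0.1071]
[456.7653 229.9782] (30.17234230041504, 30.844541549682617) [ 0.4719 -0.4114  0.018 ] dia [0.0949 0.097 ]
[403.3541 258.1156] (22.500041961669922, 23.64519500732422) [ 0.3715 -0.2582  0.018 ] dia [0.0682 0.0716]
```

View pics/topz.png

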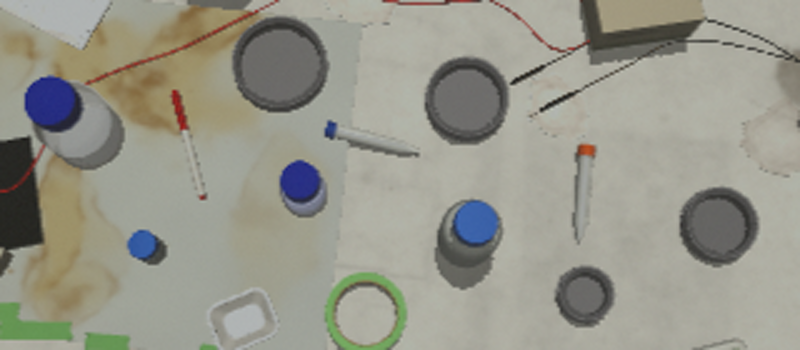

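The top view shows the large bottle's cap at (189,180), vial cap (226,237), small bottle's cap (289,212) and medium bottle's cap (360,229). The cups are at (280,163), (356,180), (457,230) and (403,258), from widest to narrowest. The triangulated cap heights and cup diameters match the given sizes, so I'm moving above the large bottle.

{"op": "drive_tool", "data": {
  "deltas": [
    {"linear": [36,-20,0],"twist": 0,"claw": 1},
    {"linear": [72,-40,0],"twist": 0,"claw": 1},
    {"linear": [108,-60,0],"twist": 0,"claw": 1},
    {"linear": [144,-80,0],"twist": 0,"claw": 1},
    {"linear": [180,-100,0],"twist": 0,"claw": 1},
    {"linear": [216,-120,0],"twist": 0,"claw": 1},
    {"linear": [252,-140,0],"twist": 0,"claw": 1},
    {"linear": [288,-160,0],"twist": 0,"claw": 1},
    {"linear": [324,-180,0],"twist": 0,"claw": 1},
    {"linear": [360,-200,0],"twist": 0,"claw": 1},
    {"linear": [360,-200,0],"twist": 0,"claw": 1}
  ],
  "squeeze": 40
}}

```text
clock: 1.02
position: [0.5124, 0.352, 0.2412]
ee_rot: [0.002, 0.131, 0.991, -0.001]
contact_force: [-0.2, 1.1, 0.3]
width: 0.0854
gripper_force: 0.0
```

```bash
python3 - <<'E'
from h import *
np.set_printoptions(precision=4,suppress=True)
m=eyes.camera_model("wrist");im=eyes.get_image("wrist");s=sensors.get_state()
print(s["clock"],s["position"],s["ee_rot"],"cam",ray(m,(320,200)))
for b,c in blue(im,60):print(b,c,plane(m,c,.177)[:2],plane(m,c,.16)[:2])
cv2.imwrite("pics/w1.png",im[:,:,::-1])
E
```

```text
1.0667 [0.5088 0.3538 0.2411] [ 0.0001  0.1302  0.9915 -0.0006] cam (array([0.4468, 0.3691, 0.3729]), array([ 0.2584, -0.0663, -0.9638]))
[ 171   53   39   37 1079] [189.8211  71.2196] [0.3989 0.2993] [0.3948 0.2933]
[ 284  161   77   80 4669] [321.6747 201.1711] [0.5004 0.3566] [0.5051 0.3555]
[   9  184   71   48 2545] [ 43.5179 206.9375] [0.4543 0.1679] [0.4549 0.1505]
[108 244  15  14 144] [114.0208 250.6319] [0.4975 0.2008] [0.5019 0.1862]
```

View pics/w1.png

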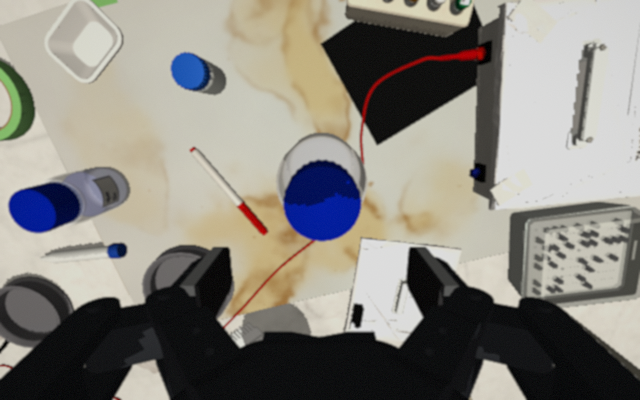

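Wrist view: the large cap is centred at (322,201), which puts it at about (0.504, 0.356) and between the fingers. Descending and gripping.

{"op": "drive_tool", "data": {
  "deltas": [
    {"linear": [-1,0,-20],"twist": 0,"claw": 1},
    {"linear": [-1,0,-40],"twist": 0,"claw": 1},
    {"linear": [-1,0,-60],"twist": 0,"claw": 1},
    {"linear": [-1,0,-75],"twist": 0,"claw": 1},
    {"linear": [-1,0,-84],"twist": 0,"claw": 1},
    {"linear": [-1,0,-84],"twist": 0,"claw": 1},
    {"linear": [-1,0,-84],"twist": 0,"claw": 0.3},
    {"linear": [-1,0,-84],"twist": 0,"claw": 0.3},
    {"linear": [-1,0,-84],"twist": 0,"claw": 0.3},
    {"linear": [-1,0,-84],"twist": 0,"claw": 0.3},
    {"linear": [-1,0,-84],"twist": 0,"claw": 0.3},
    {"linear": [-1,0,-84],"twist": 0,"claw": 0.3}
  ],
  "squeeze": 50
}}

```text
clock: 2.07
position: [0.5052, 0.3566, 0.1601]
ee_rot: [0.001, 0.128, 0.992, 0.001]
contact_force: [-1.5, -0.6, 6.3]
width: 0.0534
gripper_force: 54.2
```

{"op": "drive_tool", "data": {
  "deltas": [
    {"linear": [0,0,0],"twist": 0,"claw": 0.3},
    {"linear": [0,0,0],"twist": 0,"claw": 0.3},
    {"linear": [0,0,4],"twist": 0,"claw": 0.3},
    {"linear": [0,0,12],"twist": 0,"claw": 0.3},
    {"linear": [0,0,24],"twist": 0,"claw": 0.3},
    {"linear": [0,0,36],"twist": 0,"claw": 0.3},
    {"linear": [0,0,48],"twist": 0,"claw": 0.3},
    {"linear": [0,0,55],"twist": 0,"claw": 0.3},
    {"linear": [0,0,55],"twist": 0,"claw": 0.3}
  ]
}}

```text
clock: 2.82
position: [0.5052, 0.3568, 0.2149]
ee_rot: [0.001, 0.128, 0.992, 0.001]
contact_force: [0.4, 0.8, -4.1]
width: 0.0539
gripper_force: 53.7
```

```bash
python3 - <<'E'
from h import *
s=sensors.get_state();print({k:np.round(v,4) for k,v in s.items()})
cv2.imwrite("pics/s1.png",eyes.get_image("side")[60:260,190:390,::-1].repeat(3,0).repeat(3,1))
E
```

```text
{'clock': np.float64(2.8167), 'qpos': array([ 5.0230e-01,  3.5510e-01,  1.4559e+00,  2.0000e-04,  1.3277e+00,
       -8.1270e-01]), 'qd': array([ 0.001 ,  0.0158,  0.0334, -0.0038, -0.0284, -0.0002]), 'effort': array([-1.11000e-02, -4.80578e+01, -2.53900e+01,  3.83000e-02,
        3.39700e-01,  1.00000e-04]), 'position': array([0.5052, 0.3568, 0.2149]), 'ee_rot': array([1.100e-03, 1.276e-01, 9.918e-01, 9.000e-04]), 'contact_force': array([ 0.3556,  0.8286, -4.1067]), 'moment': array([ 0.0101, -0.1232,  0.0119]), 'gripper_force': np.float64(53.7309), 'width': np.float64(0.0539)}
```

View pics/s1.png

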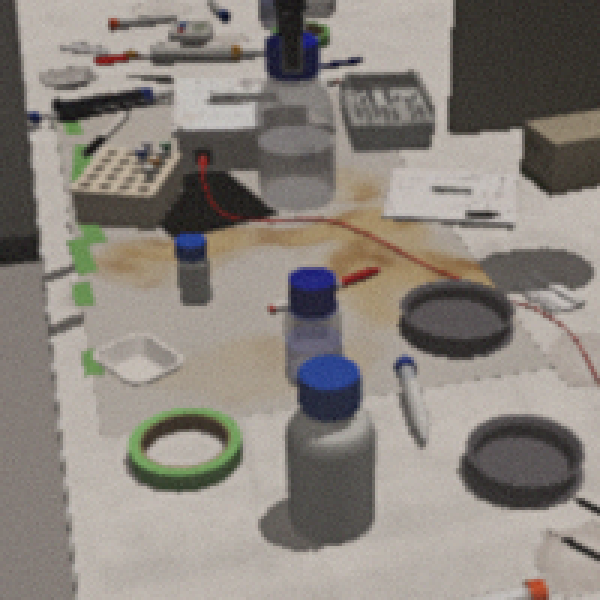

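The side crop shows the large bottle hanging upright from its cap at (295,110 crop). Next I'm refining the cup positions across the top and side views.

```bash
python3 - <<'E'
from h import *
np.set_printoptions(precision=4,suppress=True)
M={n:eyes.camera_model(n) for n in("top","side")}
I={n:cv2.imread(f"pics/{n}0.png") for n in M}
for D,P0 in((120,(.615,.138)),(104,(.594,-.099)),(90,(.472,-.411)),(68,(.3715,-.258))):
    C={}
    for n in M:
        m=M[n];X=np.array([*P0,.012])
        def pr(X):
            q=m["intrinsics"]@(m["R"]@X+m["t"]);return q[:2]/q[2]
        a=np.linspace(0,2*np.pi,60);poly=np.array([pr(X+[.75e-3*D*np.cos(t),.75e-3*D*np.sin(t),0]) for t in a])
        roi=np.zeros(I[n].shape[:2],np.uint8);cv2.fillPoly(roi,[poly.astype(np.int32)],1)
        hsv=cv2.cvtColor(I[n],cv2.COLOR_BGR2HSV)
        k=((hsv[...,2]<128)&(hsv[...,1]<60)&(roi>0)).astype(np.uint8)
        k=cv2.morphologyEx(k,cv2.MORPH_OPEN,np.ones((5,5),np.uint8))
        cs,_=cv2.findContours(k,cv2.RETR_EXTERNAL,cv2.CHAIN_APPROX_NONE)
        if not cs: continue
        h=cv2.convexHull(max(cs,key=cv2.contourArea));e=cv2.fitEllipse(h);C[n]=e[0]
        sc=np.linalg.norm(X-ray(m,(0,0))[0])/m["intrinsics"][0,0]
        print(n,np.array(e[0]),np.array(e[1])*sc*1e3,[plane(m,e[0],z)[:2] for z in(.012,.02)])
    if len(C)==2:print(D,tri(M["top"],C["top"],M["side"],C["side"]))
E
```

```text
top [281.594  165.4823] [118.8112 120.7254] [array([0.6173, 0.1345]), array([0.615 , 0.1335])]
side [342.3117 165.8311] [ 82.7764 123.7613] [array([0.6183, 0.1337]), array([0.6136, 0.1214])]
120 (array([0.618 , 0.1345, 0.0114]), np.float64(0.001026020109290984))
top [356.3135 180.0083] [103.1241 110.3379] [array([ 0.5955, -0.0996]), array([ 0.5933, -0.0991])]
side [363.9472 214.0079] [ 82.7752 111.653 ] [array([ 0.5951, -0.1026]), array([ 0.5908, -0.1118])]
104 (array([ 0.5963, -0.0998,  0.0095]), np.float64(0.00029041058913729207))
top [456.808  229.8405] [97.4576 99.0988] [array([ 0.4734, -0.4134]), array([ 0.472 , -0.4109])]
side [358.8005 317.4971] [48.1708 85.3792] [array([ 0.4699, -0.3921]), array([ 0.4672, -0.3974])]
90 (array([ 0.4663, -0.4062,  0.0331]), np.float64(0.006745713341552261))
top [403.3348 257.9565] [70.5743 74.4178] [array([ 0.3726, -0.2592]), array([ 0.3718, -0.2577])]
side [292.5868 277.8079] [66.9183 74.5073] [array([ 0.3721, -0.2622]), array([ 0.3707, -0.2692])]
68 (array([ 0.3727, -0.2597,  0.0092]), np.float64(0.0002322326757681501))
```

Both views agree on the cup positions. Carrying the large bottle to (0.618, 0.1345).

{"op": "drive_tool", "data": {
  "deltas": [
    {"linear": [7,-14,0],"twist": 0,"claw": 0.3},
    {"linear": [20,-40,0],"twist": 0,"claw": 0.3},
    {"linear": [36,-71,0],"twist": 0,"claw": 0.3},
    {"linear": [52,-102,0],"twist": 0,"claw": 0.3},
    {"linear": [68,-133,0],"twist": 0,"claw": 0.3},
    {"linear": [84,-164,0],"twist": 0,"claw": 0.3},
    {"linear": [98,-192,0],"twist": 0,"claw": 0.3},
    {"linear": [108,-212,0],"twist": 0,"claw": 0.3},
    {"linear": [113,-222,0],"twist": 0,"claw": 0.3},
    {"linear": [113,-222,-5],"twist": 0,"claw": 0.3},
    {"linear": [113,-222,-12],"twist": 0,"claw": 0.3},
    {"linear": [113,-222,-18],"twist": 0,"claw": 0.3}
  ]
}}

```text
clock: 3.87
position: [0.6162, 0.1357, 0.1939]
ee_rot: [-0.001, 0.127, 0.992, 0.0]
contact_force: [-0.5, 0.2, -5.1]
width: 0.0541
gripper_force: 54.1
```

```bash
python3 - <<'E'
from h import *
s=sensors.get_state();print({k:np.round(s[k],4) for k in("position","contact_force","width","clock")})
a=eyes.get_image("side")[80:230,250:400,::-1].repeat(3,0).repeat(3,1);b=eyes.get_image("wrist")[:,:,::-1][::1]
b=cv2.resize(b,(340,212));c=np.zeros((450,790,3),np.uint8);c[:,:450]=a;c[:212,450:]=b
cv2.imwrite("pics/s2.png",c)
E
```

```text
{'position': array([0.6162, 0.1357, 0.1939]), 'contact_force': array([-0.5097,  0.2191, -5.1204]), 'width': np.float64(0.0541), 'clock': np.float64(3.8667)}
```

View pics/s2.png

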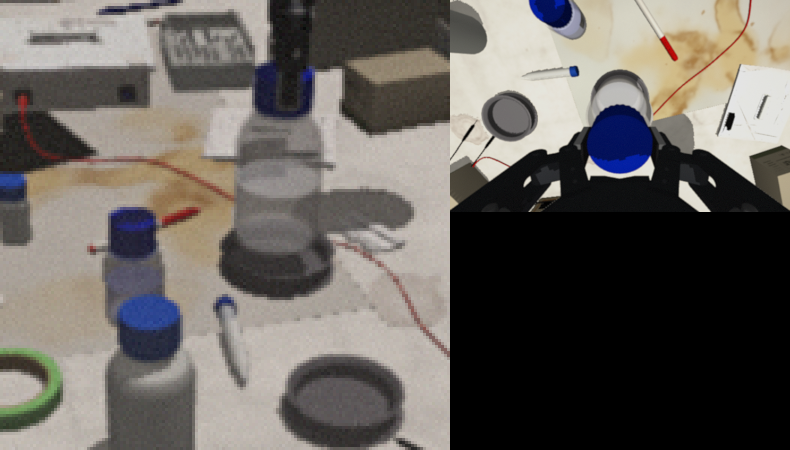

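The side crop shows the bottle over the cup and aligned (cup centre about (277,262) in the crop). Lowering.

{"op": "drive_tool", "data": {
  "deltas": [
    {"linear": [1,0,-6],"twist": 0,"claw": 0.3},
    {"linear": [1,0,-12],"twist": 0,"claw": 0.3},
    {"linear": [1,0,-18],"twist": 0,"claw": 0.3},
    {"linear": [1,0,-22],"twist": 0,"claw": 0.3},
    {"linear": [1,0,-25],"twist": 0,"claw": 0.3},
    {"linear": [1,0,-27],"twist": 0,"claw": 0.3},
    {"linear": [1,0,-29],"twist": 0,"claw": 0.3},
    {"linear": [1,0,-29],"twist": 0,"claw": 0.3}
  ]
}}

```text
clock: 4.63
position: [0.6184, 0.1342, 0.166]
ee_rot: [-0.0, 0.128, 0.992, -0.0]
contact_force: [-0.5, -0.3, -4.4]
width: 0.0538
gripper_force: 54.1
```

{"op": "drive_tool", "data": {
  "deltas": [
    {"linear": [0,0,-1],"twist": 0,"claw": 0.3},
    {"linear": [0,0,-2],"twist": 0,"claw": 0.3},
    {"linear": [0,0,-3],"twist": 0,"claw": 0.3},
    {"linear": [0,0,-3],"twist": 0,"claw": 0.3}
  ]
}}

```text
clock: 4.97
position: [0.6192, 0.1341, 0.1652]
ee_rot: [0.001, 0.128, 0.992, 0.0]
contact_force: [-1.5, -0.7, 5.2]
width: 0.0539
gripper_force: 55.0
```

{"op": "drive_tool", "data": {
  "deltas": [
    {"linear": [0,0,0],"twist": 0,"claw": 1},
    {"linear": [0,0,0],"twist": 0,"claw": 1},
    {"linear": [0,0,0],"twist": 0,"claw": 1},
    {"linear": [0,0,0],"twist": 0,"claw": 1},
    {"linear": [0,0,8],"twist": 0,"claw": 1},
    {"linear": [0,0,25],"twist": 0,"claw": 1},
    {"linear": [0,0,50],"twist": 0,"claw": 1},
    {"linear": [0,0,75],"twist": 0,"claw": 1},
    {"linear": [0,0,80],"twist": 0,"claw": 1},
    {"linear": [-24,-31,80],"twist": 0,"claw": 1},
    {"linear": [-48,-62,80],"twist": 0,"claw": 1},
    {"linear": [-72,-93,80],"twist": 0,"claw": 1}
  ]
}}

```text
clock: 5.97
position: [0.5456, 0.0408, 0.243]
ee_rot: [-0.0, 0.127, 0.992, -0.0]
contact_force: [0.1, -1.1, 0.4]
width: 0.0856
gripper_force: 0.0
```

{"op": "drive_tool", "data": {
  "deltas": [
    {"linear": [-24,-31,0],"twist": 0,"claw": 1},
    {"linear": [-48,-62,0],"twist": 0,"claw": 1},
    {"linear": [-72,-93,0],"twist": 0,"claw": 1},
    {"linear": [-96,-124,0],"twist": 0,"claw": 1},
    {"linear": [-120,-155,-5],"twist": 0,"claw": 1},
    {"linear": [-121,-155,-10],"twist": 0,"claw": 1},
    {"linear": [-121,-155,-10],"twist": 0,"claw": 1},
    {"linear": [-121,-155,-10],"twist": 0,"claw": 1}
  ]
}}

```text
clock: 6.63
position: [0.4256, -0.1135, 0.2333]
ee_rot: [0.0, 0.128, 0.992, 0.0]
contact_force: [-0.4, 0.2, -0.2]
width: 0.0855
gripper_force: 0.0
```

```bash
python3 - <<'E'
from h import *
np.set_printoptions(precision=4,suppress=True)
m=eyes.camera_model("wrist");im=eyes.get_image("wrist");s=sensors.get_state()
print(s["clock"],s["position"],s["ee_rot"])
for b,c in blue(im,150):print(b,c,*[plane(m,c,z)[:2] for z in(.14,.13,.10)])
a=eyes.get_image("top")[130:280,170:390,::-1]
c=np.zeros((600,640,3),np.uint8);c[:400]=im[:,:,::-1];c[400:,:293]=cv2.resize(a,(293,200))
a=eyes.get_image("side")[80:230,230:490,::-1];c[400:,293:]=cv2.resize(a,(347,200))
cv2.imwrite("pics/w2.png",c)
E
```

```text
6.6833 [ 0.4261 -0.1132  0.2334] [0.0003 0.1274 0.9919 0.0004]
[  86   31  114   53 1160] [142.7767  57.1664] [ 0.2879 -0.2054] [ 0.2847 -0.2102] [ 0.2751 -0.2246]
[ 507  150   62   50 2002] [542.0465 174.9436] [0.4443 0.0609] [0.448  0.0679] [0.4592 0.0889]
[ 290  174   59   61 2709] [319.2259 204.258 ] [ 0.4231 -0.113 ] [ 0.4259 -0.1137] [ 0.4343 -0.1158]
```

View pics/w2.png

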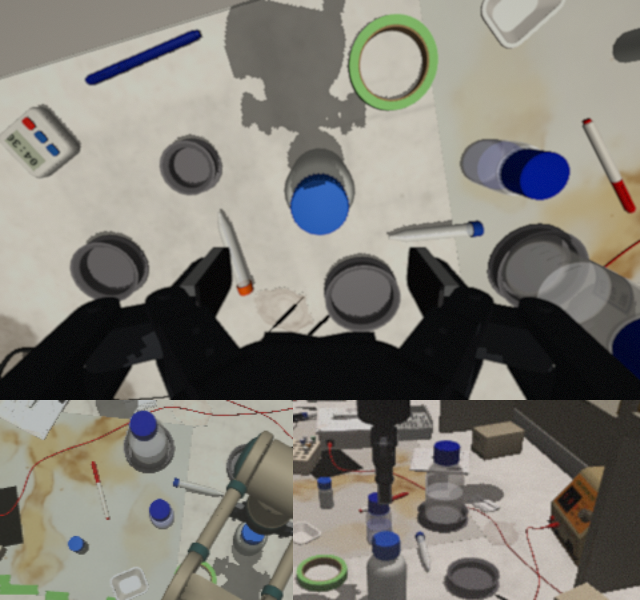

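Wrist view: the medium cap is centred at (319,204), under the TCP, and the large bottle is standing in its cup. Descending on the medium bottle.

{"op": "drive_tool", "data": {
  "deltas": [
    {"linear": [-1,0,-25],"twist": 0,"claw": 1},
    {"linear": [-1,0,-50],"twist": 0,"claw": 1},
    {"linear": [-1,0,-75],"twist": 0,"claw": 1},
    {"linear": [-1,0,-95],"twist": 0,"claw": 1},
    {"linear": [-1,0,-108],"twist": 0,"claw": 1},
    {"linear": [-1,0,-108],"twist": 0,"claw": 1},
    {"linear": [-1,0,-108],"twist": 0,"claw": 0.2},
    {"linear": [-1,0,-108],"twist": 0,"claw": 0.2},
    {"linear": [-1,0,-108],"twist": 0,"claw": 0.2},
    {"linear": [-1,0,-108],"twist": 0,"claw": 0.2},
    {"linear": [-1,0,-108],"twist": 0,"claw": 0.2},
    {"linear": [-1,0,-108],"twist": 0,"claw": 0.2}
  ],
  "squeeze": 45
}}

```text
clock: 7.78
position: [0.4257, -0.1138, 0.1268]
ee_rot: [0.002, 0.128, 0.992, -0.0]
contact_force: [-0.1, 1.7, 6.1]
width: 0.0457
gripper_force: 46.2
```

{"op": "drive_tool", "data": {
  "deltas": [
    {"linear": [0,0,0],"twist": 0,"claw": 0.2},
    {"linear": [0,0,0],"twist": 0,"claw": 0.2},
    {"linear": [0,0,4],"twist": 0,"claw": 0.2},
    {"linear": [0,0,12],"twist": 0,"claw": 0.2},
    {"linear": [0,0,24],"twist": 0,"claw": 0.2},
    {"linear": [0,0,36],"twist": 0,"claw": 0.2},
    {"linear": [0,0,48],"twist": 0,"claw": 0.2},
    {"linear": [0,0,55],"twist": 0,"claw": 0.2},
    {"linear": [0,0,55],"twist": 0,"claw": 0.2}
  ]
}}

```text
clock: 8.53
position: [0.4254, -0.1142, 0.182]
ee_rot: [0.002, 0.128, 0.992, -0.001]
contact_force: [0.0, 0.3, -2.5]
width: 0.0457
gripper_force: 46.5
```

{"op": "drive_tool", "data": {
  "deltas": [
    {"linear": [15,1,0],"twist": 0,"claw": 0.2},
    {"linear": [45,4,0],"twist": 0,"claw": 0.2},
    {"linear": [75,6,0],"twist": 0,"claw": 0.2},
    {"linear": [105,9,0],"twist": 0,"claw": 0.2},
    {"linear": [135,11,0],"twist": 0,"claw": 0.2},
    {"linear": [158,13,0],"twist": 0,"claw": 0.2},
    {"linear": [170,14,0],"twist": 0,"claw": 0.2},
    {"linear": [170,14,-8],"twist": 0,"claw": 0.2},
    {"linear": [170,14,-16],"twist": 0,"claw": 0.2},
    {"linear": [170,14,-22],"twist": 0,"claw": 0.2},
    {"linear": [170,14,-22],"twist": 0,"claw": 0.2}
  ]
}}

```text
clock: 9.45
position: [0.5914, -0.0992, 0.1557]
ee_rot: [-0.003, 0.128, 0.992, 0.0]
contact_force: [-0.6, -0.2, -3.5]
width: 0.0457
gripper_force: 46.6
```

```bash
python3 - <<'E'
from h import *
s=sensors.get_state();print({k:np.round(s[k],4) for k in("position","contact_force","width","clock")})
a=eyes.get_image("side")[90:260,270:470,::-1].repeat(3,0).repeat(3,1)
cv2.imwrite("pics/s3.png",a)
E
```

```text
{'position': array([ 0.5914, -0.0992,  0.1557]), 'contact_force': array([-0.6317, -0.1983, -3.4583]), 'width': np.float64(0.0457), 'clock': np.float64(9.45)}
```

View pics/s3.png

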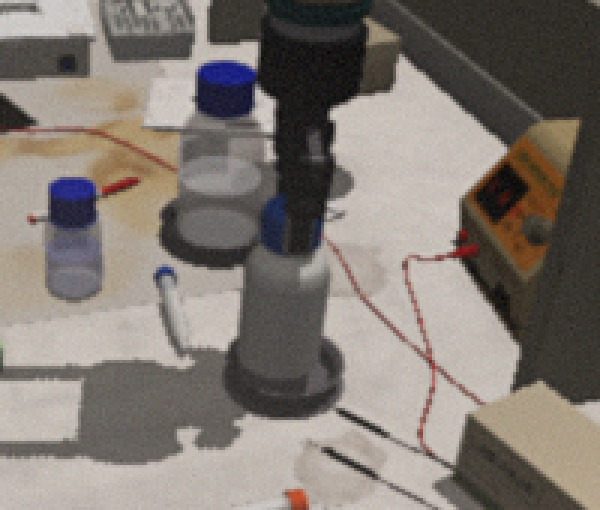

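The side crop shows the medium bottle over its cup, upright, cup centre about (285,372) in the crop. Lowering part way and letting it settle.

{"op": "drive_tool", "data": {
  "deltas": [
    {"linear": [0,0,0],"twist": 0,"claw": 0.2},
    {"linear": [0,0,-5],"twist": 0,"claw": 0.2},
    {"linear": [0,0,-10],"twist": 0,"claw": 0.2},
    {"linear": [0,0,-14],"twist": 0,"claw": 0.2},
    {"linear": [0,0,-14],"twist": 0,"claw": 0.2},
    {"linear": [0,0,-14],"twist": 0,"claw": 0.2}
  ]
}}

```text
clock: 10.0
position: [0.5942, -0.0996, 0.1439]
ee_rot: [-0.0, 0.128, 0.992, 0.0]
contact_force: [0.0, 0.3, -1.9]
width: 0.0458
gripper_force: 46.6
```

{"op": "drive_tool", "data": {
  "deltas": [
    {"linear": [1,0,-4],"twist": 0,"claw": 0.2},
    {"linear": [1,0,-8],"twist": 0,"claw": 0.2},
    {"linear": [1,0,-10],"twist": 0,"claw": 0.2},
    {"linear": [1,0,-12],"twist": 0,"claw": 0.2},
    {"linear": [1,0,-13],"twist": 0,"claw": 0.2},
    {"linear": [1,0,-14],"twist": 0,"claw": 0.2},
    {"linear": [1,0,-14],"twist": 0,"claw": 0.2}
  ]
}}

```text
clock: 10.58
position: [0.5958, -0.0997, 0.132]
ee_rot: [0.001, 0.128, 0.992, -0.0]
contact_force: [-1.9, 0.7, 5.7]
width: 0.0458
gripper_force: 47.3
```

{"op": "drive_tool", "data": {
  "deltas": [
    {"linear": [0,0,0],"twist": 0,"claw": 1},
    {"linear": [0,0,0],"twist": 0,"claw": 1},
    {"linear": [0,0,0],"twist": 0,"claw": 1},
    {"linear": [0,0,0],"twist": 0,"claw": 1},
    {"linear": [0,0,0],"twist": 0,"claw": 1},
    {"linear": [0,0,8],"twist": 0,"claw": 1},
    {"linear": [0,0,30],"twist": 0,"claw": 1},
    {"linear": [0,0,60],"twist": 0,"claw": 1},
    {"linear": [0,0,80],"twist": 0,"claw": 1},
    {"linear": [-20,27,80],"twist": 0,"claw": 1},
    {"linear": [-40,54,80],"twist": 0,"claw": 1},
    {"linear": [-60,81,80],"twist": 0,"claw": 1}
  ]
}}

```text
clock: 11.58
position: [0.5352, -0.0182, 0.2113]
ee_rot: [0.001, 0.128, 0.992, 0.0]
contact_force: [-0.2, 0.4, -0.1]
width: 0.0856
gripper_force: 0.0
```

{"op": "drive_tool", "data": {
  "deltas": [
    {"linear": [-20,27,0],"twist": 0,"claw": 1},
    {"linear": [-40,54,0],"twist": 0,"claw": 1},
    {"linear": [-60,81,0],"twist": 0,"claw": 1},
    {"linear": [-78,105,0],"twist": 0,"claw": 1},
    {"linear": [-78,105,0],"twist": 0,"claw": 1},
    {"linear": [-78,105,0],"twist": 0,"claw": 1}
  ]
}}

```text
clock: 12.08
position: [0.4569, 0.0872, 0.2111]
ee_rot: [0.001, 0.126, 0.992, 0.0]
contact_force: [0.4, 0.2, 0.2]
width: 0.0855
gripper_force: 0.0
```

```bash
python3 - <<'E'
from h import *
np.set_printoptions(precision=4,suppress=True)
m=eyes.camera_model("wrist");im=eyes.get_image("wrist");s=sensors.get_state()
print(s["clock"],s["position"],s["ee_rot"])
for b,c in blue(im,150):print(b,c,*[plane(m,c,z)[:2] for z in(.11,.10,.09,.065)])
c=np.zeros((600,640,3),np.uint8);c[:400]=im[:,:,::-1]
a=eyes.get_image("side")[80:260,230:490,::-1];c[400:,:289]=cv2.resize(a,(289,200))
cv2.imwrite("pics/w3.png",c)
E
```

```text
12.1333 [0.4579 0.0865 0.2111] [ 0.0011  0.1268  0.9919 -0.0001]
[ 466   28   43   44 1396] [487.5365  49.2887] [0.3745 0.2338] [0.3737 0.2394] [0.373 0.245] [0.3712 0.2589]
[ 292  179   51   51 2061] [316.8108 203.6429] [0.4557 0.0853] [0.4585 0.0845] [0.4612 0.0838] [0.4681 0.0818]
[130 382  39  18 333] [150.6336 394.036 ] [ 0.6069 -0.127 ] [ 0.6161 -0.1369] [ 0.6254 -0.1468] [ 0.6485 -0.1715]
```

View pics/w3.png

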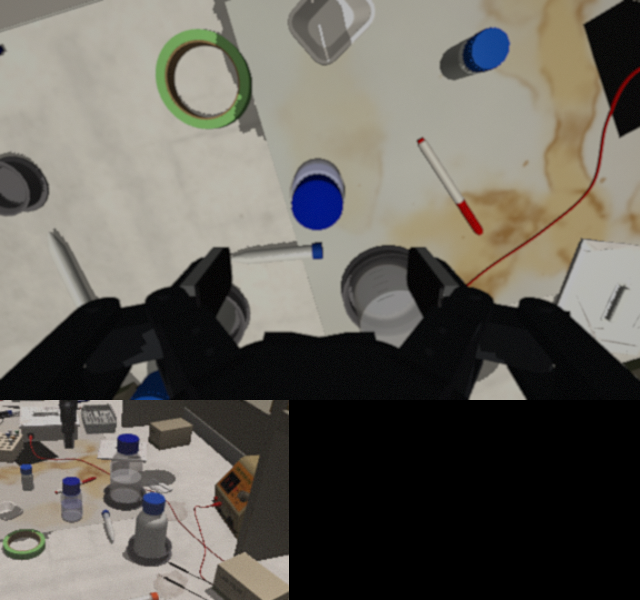

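The small cap is centred at (317,204), under the TCP, and the medium bottle is standing in its cup. Descending on the small bottle.

{"op": "drive_tool", "data": {
  "deltas": [
    {"linear": [0,-1,-25],"twist": 0,"claw": 1},
    {"linear": [0,-1,-55],"twist": 0,"claw": 1},
    {"linear": [0,-1,-85],"twist": 0,"claw": 1},
    {"linear": [0,-1,-108],"twist": 0,"claw": 1},
    {"linear": [0,-1,-121],"twist": 0,"claw": 1},
    {"linear": [0,-1,-121],"twist": 0,"claw": 1},
    {"linear": [0,-1,-121],"twist": 0,"claw": 0.2},
    {"linear": [0,-1,-121],"twist": 0,"claw": 0.2},
    {"linear": [0,-1,-121],"twist": 0,"claw": 0.2},
    {"linear": [0,-1,-121],"twist": 0,"claw": 0.2},
    {"linear": [0,-1,-121],"twist": 0,"claw": 0.2},
    {"linear": [0,-1,-121],"twist": 0,"claw": 0.2}
  ],
  "squeeze": 40
}}

```text
clock: 13.18
position: [0.4588, 0.0851, 0.0908]
ee_rot: [0.002, 0.127, 0.992, 0.0]
contact_force: [-0.4, -1.4, 5.5]
width: 0.0438
gripper_force: 40.9
```

{"op": "drive_tool", "data": {
  "deltas": [
    {"linear": [0,0,0],"twist": 0,"claw": 0.2},
    {"linear": [0,0,0],"twist": 0,"claw": 0.2},
    {"linear": [0,0,4],"twist": 0,"claw": 0.2},
    {"linear": [0,0,12],"twist": 0,"claw": 0.2},
    {"linear": [0,0,24],"twist": 0,"claw": 0.2},
    {"linear": [0,0,36],"twist": 0,"claw": 0.2},
    {"linear": [0,0,48],"twist": 0,"claw": 0.2},
    {"linear": [0,0,60],"twist": 0,"claw": 0.2},
    {"linear": [0,0,60],"twist": 0,"claw": 0.2}
  ]
}}

```text
clock: 13.93
position: [0.459, 0.0856, 0.1518]
ee_rot: [0.002, 0.127, 0.992, 0.001]
contact_force: [-0.0, 0.6, -0.9]
width: 0.0441
gripper_force: 40.6
```

```bash
python3 - <<'E'
from h import *
s=sensors.get_state();print({k:np.round(s[k],4) for k in("position","contact_force","width","clock")})
im=eyes.get_image("top");m=eyes.camera_model("top")
cv2.imwrite("pics/t4.png",im[140:290,330:530,::-1].repeat(3,0).repeat(3,1))
E
```

```text
{'position': array([0.459 , 0.0856, 0.1518]), 'contact_force': array([-0.0391,  0.5944, -0.9315]), 'width': np.float64(0.0441), 'clock': np.float64(13.9333)}
```

View pics/t4.png

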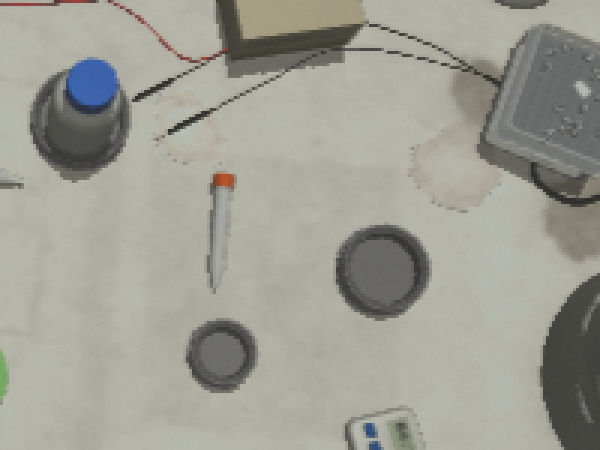

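The top crop shows the narrow cups clear, with the small cup centred at (382,271) in the crop. The medium bottle is in its cup, and the carboy stands about 70 mm beyond the gripper's reach there. Carrying the small bottle.

{"op": "drive_tool", "data": {
  "deltas": [
    {"linear": [1,-15,0],"twist": 0,"claw": 0.2},
    {"linear": [2,-45,0],"twist": 0,"claw": 0.2},
    {"linear": [2,-80,0],"twist": 0,"claw": 0.2},
    {"linear": [3,-115,0],"twist": 0,"claw": 0.2},
    {"linear": [4,-150,0],"twist": 0,"claw": 0.2},
    {"linear": [5,-185,0],"twist": 0,"claw": 0.2},
    {"linear": [6,-220,0],"twist": 0,"claw": 0.2},
    {"linear": [7,-255,0],"twist": 0,"claw": 0.2},
    {"linear": [8,-290,0],"twist": 0,"claw": 0.2},
    {"linear": [9,-325,0],"twist": 0,"claw": 0.2},
    {"linear": [10,-355,0],"twist": 0,"claw": 0.2},
    {"linear": [11,-380,0],"twist": 0,"claw": 0.2}
  ]
}}

```text
clock: 14.98
position: [0.4679, -0.2968, 0.1483]
ee_rot: [-0.001, 0.128, 0.992, 0.0]
contact_force: [1.3, 1.0, -2.3]
width: 0.0434
gripper_force: 40.8
```

{"op": "drive_tool", "data": {
  "deltas": [
    {"linear": [1,-30,0],"twist": 0,"claw": 0.2},
    {"linear": [1,-60,0],"twist": 0,"claw": 0.2},
    {"linear": [2,-85,0],"twist": 0,"claw": 0.2},
    {"linear": [3,-105,0],"twist": 0,"claw": 0.2},
    {"linear": [3,-118,0],"twist": 0,"claw": 0.2},
    {"linear": [3,-118,-10],"twist": 0,"claw": 0.2},
    {"linear": [3,-118,-20],"twist": 0,"claw": 0.2},
    {"linear": [3,-118,-28],"twist": 0,"claw": 0.2},
    {"linear": [3,-118,-28],"twist": 0,"claw": 0.2},
    {"linear": [3,-118,-28],"twist": 0,"claw": 0.2}
  ]
}}

```text
clock: 15.82
position: [0.471, -0.4106, 0.1201]
ee_rot: [-0.001, 0.127, 0.992, 0.001]
contact_force: [-0.2, 1.0, -1.0]
width: 0.0437
gripper_force: 40.8
```

```bash
python3 - <<'E'
from h import *
s=sensors.get_state();print({k:np.round(s[k],4) for k in("position","contact_force","width","clock","qpos")})
c=np.zeros((600,640,3),np.uint8);c[:300,:480]=cv2.resize(eyes.get_image("wrist")[:,:,::-1],(480,300))
c[300:,:320]=cv2.resize(eyes.get_image("top")[180:280,400:507,::-1],(320,300))
c[300:,320:]=cv2.resize(eyes.get_image("side")[240:390,280:440,::-1],(320,300))
cv2.imwrite("pics/w5.png",c)
E
```

```text
{'position': array([ 0.471 , -0.4106,  0.1201]), 'contact_force': array([-0.1864,  1.0038, -0.998 ]), 'width': np.float64(0.0437), 'clock': np.float64(15.8167), 'qpos': array([-8.2850e-01,  4.3730e-01,  1.5725e+00,  4.0000e-04,  1.1351e+00,
       -2.1449e+00])}
```

View pics/w5.png

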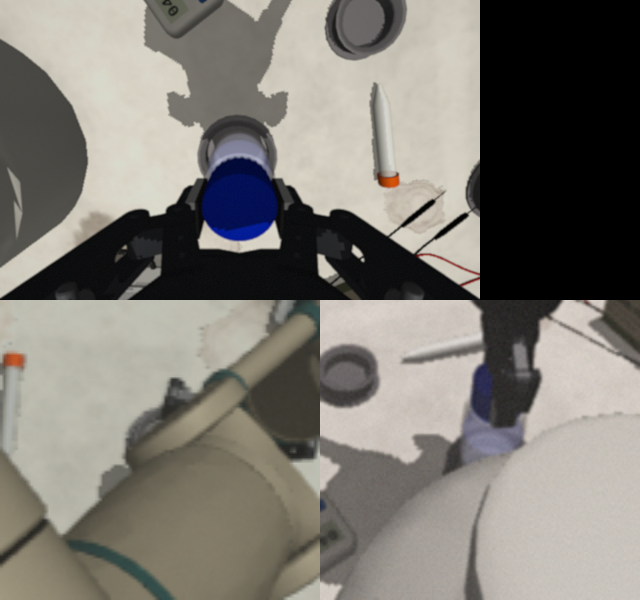

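The wrist view shows the cup rim centred at about (237,150), directly beneath the bottle and symmetric about it. Lowering.

{"op": "drive_tool", "data": {
  "deltas": [
    {"linear": [0,-1,-4],"twist": 0,"claw": 0.2},
    {"linear": [0,-1,-8],"twist": 0,"claw": 0.2},
    {"linear": [0,-1,-12],"twist": 0,"claw": 0.2},
    {"linear": [0,-1,-15],"twist": 0,"claw": 0.2},
    {"linear": [0,-1,-15],"twist": 0,"claw": 0.2}
  ]
}}

```text
clock: 16.38
position: [0.471, -0.4132, 0.1053]
ee_rot: [-0.001, 0.128, 0.992, 0.001]
contact_force: [-0.6, 0.6, -2.0]
width: 0.0434
gripper_force: 40.8
```

{"op": "drive_tool", "data": {
  "deltas": [
    {"linear": [0,0,-3],"twist": 0,"claw": 0.2},
    {"linear": [0,0,-6],"twist": 0,"claw": 0.2},
    {"linear": [0,0,-8],"twist": 0,"claw": 0.2},
    {"linear": [0,0,-10],"twist": 0,"claw": 0.2},
    {"linear": [0,0,-11],"twist": 0,"claw": 0.2},
    {"linear": [0,0,-11],"twist": 0,"claw": 0.2}
  ]
}}

```text
clock: 16.88
position: [0.4715, -0.4137, 0.0958]
ee_rot: [0.0, 0.128, 0.992, -0.0]
contact_force: [-0.7, 1.5, 2.1]
width: 0.0437
gripper_force: 41.2
```

{"op": "drive_tool", "data": {
  "deltas": [
    {"linear": [0,0,0],"twist": 0,"claw": 1},
    {"linear": [0,0,0],"twist": 0,"claw": 1},
    {"linear": [0,0,0],"twist": 0,"claw": 1},
    {"linear": [0,0,0],"twist": 0,"claw": 1},
    {"linear": [0,0,0],"twist": 0,"claw": 1},
    {"linear": [0,0,8],"twist": 0,"claw": 1},
    {"linear": [0,0,30],"twist": 0,"claw": 1},
    {"linear": [0,0,60],"twist": 0,"claw": 1},
    {"linear": [0,0,80],"twist": 0,"claw": 1},
    {"linear": [-5,35,80],"twist": 0,"claw": 1},
    {"linear": [-10,70,80],"twist": 0,"claw": 1},
    {"linear": [-16,105,80],"twist": 0,"claw": 1}
  ]
}}

```text
clock: 17.88
position: [0.4556, -0.3082, 0.1764]
ee_rot: [0.001, 0.128, 0.992, -0.0]
contact_force: [-0.6, 0.2, -0.1]
width: 0.0852
gripper_force: 0.0
```

{"op": "drive_tool", "data": {
  "deltas": [
    {"linear": [-5,37,0],"twist": 0,"claw": 1},
    {"linear": [-11,74,0],"twist": 0,"claw": 1},
    {"linear": [-16,111,0],"twist": 0,"claw": 1},
    {"linear": [-22,148,0],"twist": 0,"claw": 1},
    {"linear": [-27,185,0],"twist": 0,"claw": 1},
    {"linear": [-33,222,0],"twist": 0,"claw": 1},
    {"linear": [-38,259,0],"twist": 0,"claw": 1},
    {"linear": [-44,296,0],"twist": 0,"claw": 1},
    {"linear": [-49,333,0],"twist": 0,"claw": 1},
    {"linear": [-54,370,0],"twist": 0,"claw": 1},
    {"linear": [-60,407,0],"twist": 0,"claw": 1},
    {"linear": [-65,444,0],"twist": 0,"claw": 1}
  ]
}}

```text
clock: 18.88
position: [0.3899, 0.137, 0.1762]
ee_rot: [0.001, 0.128, 0.992, 0.0]
contact_force: [1.3, -0.5, -0.2]
width: 0.0851
gripper_force: 0.0
```

{"op": "drive_tool", "data": {
  "deltas": [
    {"linear": [-6,40,0],"twist": 0,"claw": 1},
    {"linear": [-12,80,0],"twist": 0,"claw": 1},
    {"linear": [-18,110,0],"twist": 0,"claw": 1},
    {"linear": [-18,123,0],"twist": 0,"claw": 1},
    {"linear": [-18,123,0],"twist": 0,"claw": 1},
    {"linear": [-18,123,0],"twist": 0,"claw": 1}
  ]
}}

```text
clock: 19.38
position: [0.3724, 0.2586, 0.1757]
ee_rot: [0.0, 0.126, 0.992, -0.0]
contact_force: [-0.0, 0.2, -0.5]
width: 0.0854
gripper_force: 0.0
```

```bash
python3 - <<'E'
from h import *
np.set_printoptions(precision=4,suppress=True)
m=eyes.camera_model("wrist");im=eyes.get_image("wrist");s=sensors.get_state()
print(s["clock"],s["position"],s["ee_rot"])
for b,c in blue(im,150):print(b,c,*[plane(m,c,z)[:2] for z in(.07,.065,.06)])
a=eyes.get_image("top")
for b,c in blue(a,60):print(b,c)
cv2.imwrite("pics/t6.png",a[140:290,250:510,::-1].repeat(3,0).repeat(3,1))
E
```

```text
19.4333 [0.3724 0.2579 0.1756] [ 0.0002  0.1272  0.9919 -0.0003]
[ 301  180   37   39 1160] [319.1483 199.3647] [0.3693 0.2592] [0.3706 0.2589] [0.3719 0.2585]
[522  93  21  15 248] [532.0927  99.5444]
[268 138  19  19 295] [276.8407 147.3186]
[352 160  17  16 210] [360.1952 167.4286]
[461 218  15  16 189] [468.127  225.2328]
[381 301  47   3 129] [404.9845 301.907 ]
```

View pics/t6.png

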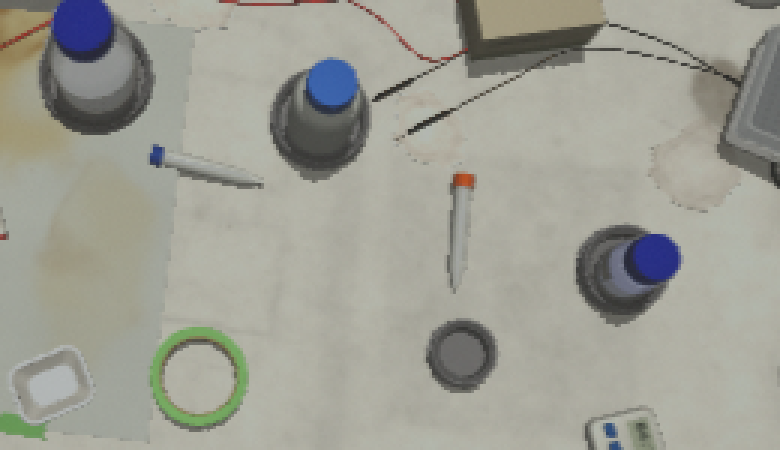

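All three bottles stand upright in their cups in the top crop. The vial cap is at (319,199) in the wrist view, about (0.371, 0.259). Gripping the vial.

{"op": "drive_tool", "data": {
  "deltas": [
    {"linear": [-1,1,-25],"twist": 0,"claw": 1},
    {"linear": [-1,1,-55],"twist": 0,"claw": 1},
    {"linear": [-1,1,-85],"twist": 0,"claw": 1},
    {"linear": [-1,1,-110],"twist": 0,"claw": 1},
    {"linear": [-1,1,-125],"twist": 0,"claw": 1},
    {"linear": [-1,1,-125],"twist": 0,"claw": 1},
    {"linear": [-1,1,-125],"twist": 0,"claw": 0.1},
    {"linear": [-1,1,-125],"twist": 0,"claw": 0.1},
    {"linear": [-1,1,-125],"twist": 0,"claw": 0.1},
    {"linear": [-1,1,-125],"twist": 0,"claw": 0.1},
    {"linear": [-1,1,-125],"twist": 0,"claw": 0.1},
    {"linear": [-1,1,-125],"twist": 0,"claw": 0.1}
  ],
  "squeeze": 25
}}

```text
clock: 20.48
position: [0.3724, 0.2595, 0.0516]
ee_rot: [0.001, 0.127, 0.992, 0.001]
contact_force: [-1.3, -1.0, 6.0]
width: 0.0323
gripper_force: 24.6
```

{"op": "drive_tool", "data": {
  "deltas": [
    {"linear": [0,0,0],"twist": 0,"claw": 0.1},
    {"linear": [0,0,0],"twist": 0,"claw": 0.1},
    {"linear": [0,0,0],"twist": 0,"claw": 0.1},
    {"linear": [0,0,4],"twist": 0,"claw": 0.1},
    {"linear": [0,0,12],"twist": 0,"claw": 0.1},
    {"linear": [0,0,24],"twist": 0,"claw": 0.1},
    {"linear": [0,0,40],"twist": 0,"claw": 0.1},
    {"linear": [0,0,55],"twist": 0,"claw": 0.1},
    {"linear": [0,0,60],"twist": 0,"claw": 0.1},
    {"linear": [0,0,60],"twist": 0,"claw": 0.1}
  ]
}}

```text
clock: 21.32
position: [0.3725, 0.2599, 0.1119]
ee_rot: [0.002, 0.127, 0.992, 0.001]
contact_force: [0.6, 0.2, -1.2]
width: 0.0326
gripper_force: 25.0
```

```bash
python3 - <<'E'
from h import *
np.set_printoptions(precision=4,suppress=True)
m=eyes.camera_model("side");a=eyes.get_image("side");s=sensors.get_state()
print(s["position"],s["width"])
for b,c in blue(a,25):print(b,c)
mt=eyes.camera_model("top")
for n,c,z,z2 in(("L",(276.84,147.32),.170,.1702),("M",(360.2,167.43),.1407,.1407),("S",(468.13,225.23),.106,.1059)):
    print(n,plane(mt,c,z+.005)[:2])
cv2.imwrite("pics/s6.png",a[60:260,200:400,::-1].repeat(3,0).repeat(3,1))
E
```

```text
[0.3717 0.2595 0.1109] 0.032411535323431044
[336 111  19  16 150] [346.04 115.8 ]
[359 163  19  12 175] [368.16   168.6743]
[599 243  41  27 744] [620.1142 255.8239]
[224 271  17  53 199] [232.1859 298.3266]
[356 282  25  20 399] [368.2832 291.3434]
L [0.62   0.1337]
M [ 0.5961 -0.099 ]
S [ 0.4722 -0.4138]
```

View pics/s6.png

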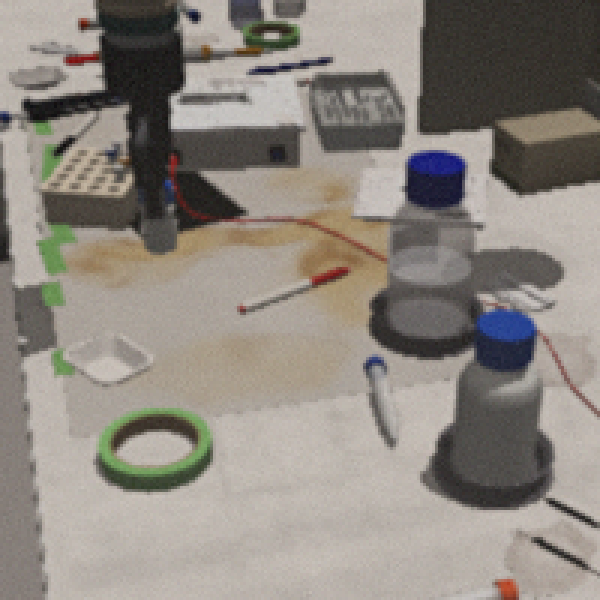

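The vial hangs upright in the side crop at (158,225), and the three placed bottles measure within about 2 mm of their cup axes. Carrying the vial across.

{"op": "drive_tool", "data": {
  "deltas": [
    {"linear": [0,-15,0],"twist": 0,"claw": 0.1},
    {"linear": [0,-45,0],"twist": 0,"claw": 0.1},
    {"linear": [0,-80,0],"twist": 0,"claw": 0.1},
    {"linear": [0,-115,0],"twist": 0,"claw": 0.1},
    {"linear": [0,-150,0],"twist": 0,"claw": 0.1},
    {"linear": [0,-185,0],"twist": 0,"claw": 0.1},
    {"linear": [0,-220,0],"twist": 0,"claw": 0.1},
    {"linear": [0,-255,0],"twist": 0,"claw": 0.1},
    {"linear": [0,-290,0],"twist": 0,"claw": 0.1},
    {"linear": [0,-325,0],"twist": 0,"claw": 0.1},
    {"linear": [0,-360,0],"twist": 0,"claw": 0.1},
    {"linear": [0,-395,0],"twist": 0,"claw": 0.1}
  ]
}}

```text
clock: 22.37
position: [0.3704, -0.137, 0.1095]
ee_rot: [-0.001, 0.128, 0.992, 0.0]
contact_force: [1.0, 0.3, -0.5]
width: 0.0321
gripper_force: 25.0
```

{"op": "drive_tool", "data": {
  "deltas": [
    {"linear": [0,-35,0],"twist": 0,"claw": 0.1},
    {"linear": [0,-70,0],"twist": 0,"claw": 0.1},
    {"linear": [0,-100,0],"twist": 0,"claw": 0.1},
    {"linear": [1,-117,0],"twist": 0,"claw": 0.1},
    {"linear": [1,-124,0],"twist": 0,"claw": 0.1},
    {"linear": [1,-124,-12],"twist": 0,"claw": 0.1},
    {"linear": [1,-124,-22],"twist": 0,"claw": 0.1},
    {"linear": [1,-124,-28],"twist": 0,"claw": 0.1},
    {"linear": [1,-124,-28],"twist": 0,"claw": 0.1},
    {"linear": [1,-124,-28],"twist": 0,"claw": 0.1}
  ]
}}

```text
clock: 23.2
position: [0.3721, -0.2586, 0.0818]
ee_rot: [-0.001, 0.127, 0.992, 0.001]
contact_force: [-0.6, -0.1, -0.0]
width: 0.0323
gripper_force: 25.1
```

```bash
python3 - <<'E'
from h import *
s=sensors.get_state();print({k:np.round(s[k],4) for k in("position","contact_force","width","clock")})
c=np.zeros((300,800,3),np.uint8);c[:,:480]=cv2.resize(eyes.get_image("wrist")[:,:,::-1],(480,300))
c[:,480:]=cv2.resize(eyes.get_image("side")[200:310,230:347,::-1],(320,300))
cv2.imwrite("pics/w7.png",c)
E
```

```text
{'position': array([ 0.3721, -0.2586,  0.0818]), 'contact_force': array([-0.5519, -0.0705, -0.0192]), 'width': np.float64(0.0323), 'clock': np.float64(23.2)}
```

View pics/w7.png

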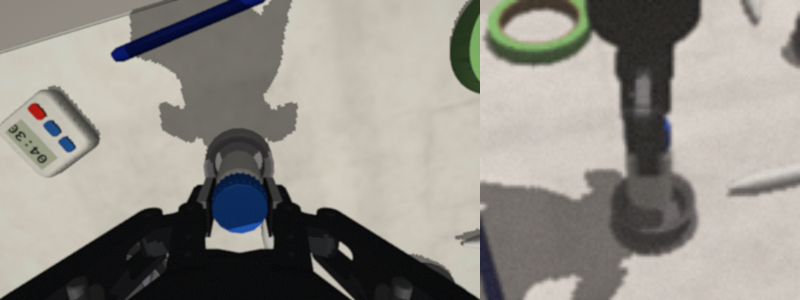

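The vial is directly over the narrow cup in both views (cup rim about (240,165) in the wrist half). Lowering.

{"op": "drive_tool", "data": {
  "deltas": [
    {"linear": [0,-1,-4],"twist": 0,"claw": 0.1},
    {"linear": [0,-1,-8],"twist": 0,"claw": 0.1},
    {"linear": [0,-1,-12],"twist": 0,"claw": 0.1},
    {"linear": [0,-1,-16],"twist": 0,"claw": 0.1},
    {"linear": [0,-1,-19],"twist": 0,"claw": 0.1},
    {"linear": [0,-1,-22],"twist": 0,"claw": 0.1},
    {"linear": [0,-1,-24],"twist": 0,"claw": 0.1},
    {"linear": [0,-1,-24],"twist": 0,"claw": 0.1},
    {"linear": [0,-1,-24],"twist": 0,"claw": 0.1}
  ]
}}

```text
clock: 24.05
position: [0.3725, -0.2607, 0.0582]
ee_rot: [-0.0, 0.128, 0.992, 0.0]
contact_force: [0.5, -0.1, -0.5]
width: 0.0322
gripper_force: 25.1
```

{"op": "drive_tool", "data": {
  "deltas": [
    {"linear": [0,0,-1],"twist": 0,"claw": 0.1},
    {"linear": [0,0,-2],"twist": 0,"claw": 0.1},
    {"linear": [0,0,-3],"twist": 0,"claw": 0.1},
    {"linear": [0,0,-3],"twist": 0,"claw": 0.1}
  ]
}}

```text
clock: 24.38
position: [0.3728, -0.2612, 0.0564]
ee_rot: [0.0, 0.127, 0.992, -0.0]
contact_force: [-1.2, -0.3, 8.6]
width: 0.0325
gripper_force: 25.1
```

Seated (8.6 N up). Releasing and retreating.

{"op": "drive_tool", "data": {
  "deltas": [
    {"linear": [0,0,1],"twist": 0,"claw": 1},
    {"linear": [0,0,1],"twist": 0,"claw": 1},
    {"linear": [0,0,1],"twist": 0,"claw": 1},
    {"linear": [0,0,1],"twist": 0,"claw": 1},
    {"linear": [0,0,1],"twist": 0,"claw": 1},
    {"linear": [0,0,1],"twist": 0,"claw": 1},
    {"linear": [0,0,10],"twist": 0,"claw": 1},
    {"linear": [0,0,40],"twist": 0,"claw": 1},
    {"linear": [0,0,75],"twist": 0,"claw": 1},
    {"linear": [0,0,110],"twist": 0,"claw": 1},
    {"linear": [0,0,130],"twist": 0,"claw": 1},
    {"linear": [0,0,130],"twist": 0,"claw": 1}
  ]
}}

```text
clock: 25.38
position: [0.3749, -0.2629, 0.1907]
ee_rot: [0.004, 0.127, 0.992, -0.003]
contact_force: [0.2, -1.3, 0.1]
width: 0.0854
gripper_force: 0.0
```

{"op": "drive_tool", "data": {
  "deltas": [
    {"linear": [-5,35,0],"twist": 0,"claw": 1},
    {"linear": [-10,70,0],"twist": 0,"claw": 1},
    {"linear": [-15,105,0],"twist": 0,"claw": 1},
    {"linear": [-20,140,0],"twist": 0,"claw": 1},
    {"linear": [-25,175,0],"twist": 0,"claw": 1},
    {"linear": [-30,210,0],"twist": 0,"claw": 1},
    {"linear": [-35,245,0],"twist": 0,"claw": 1},
    {"linear": [-40,280,0],"twist": 0,"claw": 1},
    {"linear": [-45,315,0],"twist": 0,"claw": 1},
    {"linear": [-45,350,0],"twist": 0,"claw": 1},
    {"linear": [-45,360,0],"twist": 0,"claw": 1},
    {"linear": [-45,360,0],"twist": 0,"claw": 1}
  ]
}}

```text
clock: 26.38
position: [0.3265, 0.1016, 0.185]
ee_rot: [-0.0, 0.125, 0.992, 0.0]
contact_force: [-0.5, -0.9, -0.0]
width: 0.0856
gripper_force: 0.0
```

```bash
python3 - <<'E'
from h import *
np.set_printoptions(precision=4,suppress=True)
mt,ms=eyes.camera_model("top"),eyes.camera_model("side");a=eyes.get_image("top");b=eyes.get_image("side")
print(sensors.get_state()["clock"])
for s,c in blue(a,40):
    for s2,c2 in blue(b,40):
        X,e=tri(mt,c,ms,c2)
        if e<.005 and .01<X[2]<.3:print(c,c2,X,e)
c=np.zeros((600,780,3),np.uint8);c[:300]=cv2.resize(a[140:290,240:500,::-1],(780,450))[:300] if 0 else cv2.resize(a[140:290,240:500,::-1],(780,300))
c[300:,:420]=cv2.resize(b[90:340,200:480,::-1],(420,300));cv2.imwrite("pics/f.png",c)
E
```

```text
26.4833
[532.0726  99.5363] [620.097  255.7318] [ 0.8114 -0.5366  0.2216] 0.003270305886417852
[276.9128 147.3859] [345.8267 115.64  ] [0.6199 0.1335 0.1749] 5.908474964035731e-05
[360.1952 167.4286] [368.2442 168.6628] [ 0.5958 -0.0989  0.1454] 0.0008390086854762001
[468.1368 225.2737] [368.3518 291.3769] [ 0.4714 -0.4137  0.1112] 0.0011785028550675514
[408.3738 256.1215] [291.6594 256.9493] [ 0.3727 -0.2617  0.0725] 0.001271669939924524
```

View pics/f.png

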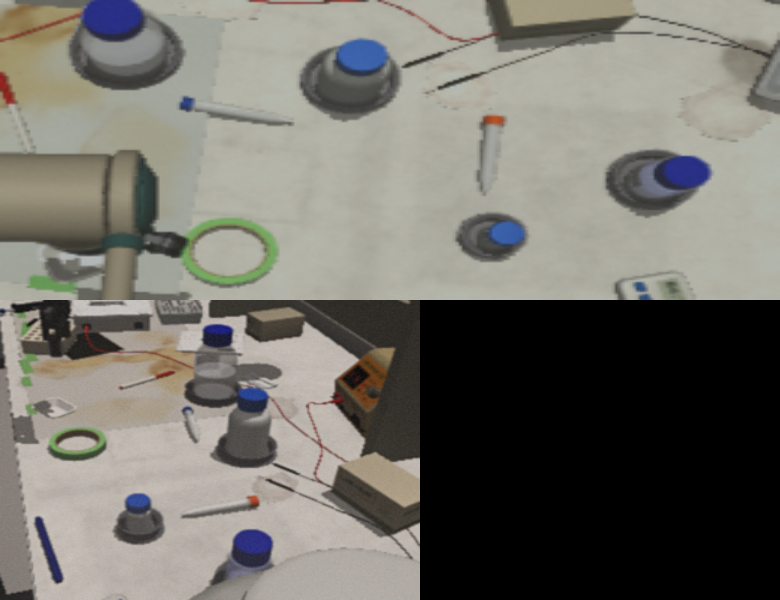

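All four bottles stand upright in their own cups. Each cap is about 5 mm higher than it started (the cup floor height) and within about 3 mm of the cup axis.

```bash
python3 -c "
from rig import manip;print(manip.sign_off())"
```

```text
the job is handed in; nothing more can be done
None
```

The job is handed in at about 26 s of the 109 s: all four bottles stand upright in their own cups, let go, with axes measured within about 3 mm of the cups' and undersides at floor height; the hand-in returned no verdict.

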